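# Walk a stuck belt pulley off its shaft seat with a mallet

## Robot

A 7-joint arm with a two-finger parallel gripper is mounted at the origin on the work surface. World frame = base frame: x ahead of the robot, y to its left, z up, the work surface at z = 0. Lengths are in m, angles in rad, forces in N, time in s.
With the tool pointing down it reaches from about 0.4 to 0.85 m from the base axis. Payload 10.4 kg.
Tool frame: the origin (TCP) lies at the very end of the fingers, on their centre line; the grasp point (between the pads) lies r.pinch_z behind it (r.pinch_z is the distance from the TCP to the grasp point, in m); z points along the fingers, x is the direction in which the jaws open and shut, and the axes are right-handed (so a half turn about z gives the same grasp; the last joint's range is limited). The gripper opens to 87 mm and grips with 3 to 60 N. Pads are 19 mm wide; open, the fingers measure 117 mm over their backs; the gripper's body (75 mm by 190 mm) begins 51 mm behind the grasp point.
Start: joints at [1.313, 0.332, -0.065, 1.46, 0.022, 1.35, -0.088], TCP at [0.145, -0.608, 0.223] pointing down, gripper open.
Joint ranges: [-2.6, 2.6], [-0.5, 2.12], [-1.47, 1.34], [0.16, 2.42], [-1.27, 4.41], [0.06, 2.06], [-2.6, 2.6]. Speed limits (rad/s): [2.22, 2.22, 2.79, 2.79, 3.14, 3.14, 3.14].

## Interface

Orientations are given as a unit quaternion [x, y, z, w].
In Python, from bench import r gives the robot as it stands.
- The arm moves only by the tool carry_out, never from a script. Its argument "increments" is text: rows parted by semicolons, each of 7 numbers parted by spaces: the turn, a rotation vector about the tool's x, y, z in degrees, then the shift along the tool's x, y, z in m, then the finger opening in m, from 0 to 0.087. A call has exactly 5 rows; each row is the pose to reach, as a shift and turn from the pose measured when the call began, along the tool's axes at that moment; what a row does not reach only later rows make up. A row lasts 1/8 s, in which the tool goes at most 62.5 mm and 10.7 degrees, less where a joint would pass 70% of its speed; a pose out of reach is approached as far as the arm can. A call with a gripper value outside its range is refused whole. The fingers move at their own pace and stop on an object; "squeeze" is the grip in N (left out, the last holds). Time passes only in rows, so rows that repeat a pose let the fingers close, or fill a call up. It gives the time, the measured TCP pose, the force and the opening at its end, in the units of the state.
- r.read_state(): the state, without advancing time (a new reading comes with each control period).
- r.camera(name): name is "side" or "top" or "wrist"; returns (picture, depth): 384x512x3 uint8, blue, green, red; 384x512 float32, m along the optical axis (not along the pixel's ray), 0 where there is no reading.
- r.camera_model(name): a dict with "K" (3x3 intrinsics, pixels), "extrinsics" (4x4, takes a point from camera to world coordinates). Camera axes: x right, y down, z forward; pixel columns grow to the right and rows downward; lengths in m; the calibration is good to about 2 mm. A picture is of the moment at which its call begins: read the wrist's pose just before it. camera_model takes no time and is no camera call; for the wrist camera it gives the pose at the moment of the call.
- r.close_job(): hands the job in, once; it reports no verdict.
The state is a dict: "time": time; "joint_positions": joint angles; "joint_vel": joint speeds; "joint_torque": joint torques, N m; "ee_pos": TCP position; "eef_rot": TCP orientation; "ft_force": force on the tool from outside, world axes, zero at the start; "torque": the same for the moment, N m; "width": finger opening in m.
Only numpy, scipy, OpenCV 4.12 (cv2) and the standard library are available. Lean on these libraries where they do the work, as an engineer would, in place of code of your own. Each camera call takes 0.05 s, during which the arm holds its last target.

## Task

The belt pulley is stuck on its seat at the near end of the spindle shaft. With the rubber mallet, tap it lightly from behind on the left and right of the rim in turn, never letting it cock more than 5 degrees out of square, and walk it towards the free end of the shaft until a gap of at least 12 mm shows between hub and shaft collar; then lay the mallet down flat on the bench. Touch the pulley with the mallet only, never with the gripper, and leave everything else on the bench where it is.

Things in the scene. Friction and masses are not known exactly. Their poses are not given: they have to be found in the camera images.
- spindle: Fixed spindle stand with a level steel shaft, 25 mm thick, axis 105 mm above the bench. Origin: on the bench below the point where the shaft axis meets the seated pulley's back face. x runs along the shaft, away from its free end (78 mm to -x) towards two grey bearing blocks; y to the left, z up. Strokes are made in the gap behind the pulley, above the shaft.
- bearing_front (a point): On the shaft axis at the front face of the first bearing block, 141 mm behind the seated pulley's back face. The blocks' tops are 147 mm above the bench; they are 140 mm wide. Below them the stand, 160 mm wide and 68 mm high, begins 20 mm nearer to the pulley.
- collar (a point): On the shaft axis, at the pulley-side face of the shaft collar (38 mm in diameter) against which the hub sits when seated.
- pulley: The stuck belt pulley: aluminium disc, 160 mm in diameter, V groove, rim 24 mm wide, flat back, hub sticking out in front. Origin: centre of its back face, on the shaft axis; when square its axes are the spindle's (x out of the back, y left). It only walks along the shaft and swings level, about z; it does not spin, tip or fall. It may start up to 3 degrees cocked. A push or blow over 30 N cracks it.
- pulley_hub (a point): Centre of the hub's back face; its distance from the collar is the gap. The bore grips tightly at both sides: a push of about 11 N on the rim 60 mm to one side brings that side forward while the other side of the bore, 25 mm beyond the axis, stays as pivot: 8 mm there cocks it by 0.095 rad and moves the hub 2.4 mm. A straight pull would take 38 N. It stays as left.
- rim_left (a point): Good place to tap, on the pulley's back face: 60 mm to +y of the shaft axis and 44 mm above it (149 mm above the bench). Moves with the pulley. At this height a mallet handle lying along y clears the shaft.
- rim_right (a point): The same on the right: 60 mm to -y and 44 mm above the shaft axis.
- mallet: Mallet lying on the bench: black rubber barrel head 44 mm in diameter and 92 mm long along this body's y axis, its two end faces slightly domed, and a light wooden handle along -x with flat sides, 20 mm wide (y) and 26 mm high, reaching to x = -215 mm. Origin: on the bench below the middle of the head; z up. 0.34 kg, balanced close to the head (23 mm from the head's middle towards the handle).
- mallet_grip (a point): Point on the mallet's handle, in the middle of its width and height, 50 mm from the head's middle axis and 20 mm above the bench when lying: grip here across the flat sides (20 mm wide).
- mallet_head (a point): Centre of the mallet's head; the faces are 46 mm to either side of it along the mallet's y.
- hammer: Steel hammer with a slim brown handle, 250 mm long, lying on the bench; small steel head 26 mm thick. Not for this job. Origin: on the bench under its middle, handle to -x.
- spray_can: White spray can, 52 mm in diameter, 192 mm high, standing to one side of the shaft about 210 mm from it: a mallet handle swung out over that side would hit it. Origin: centre of its foot.
- grease_tin: Flat grease tin, 88 mm in diameter, 58 mm high, on the other side of the shaft. Origin: centre of its foot.
- spanner: Steel spanner, 200 mm long, 8 mm thick, lying in front of the shaft's end. Origin: on the bench under its middle.
- shaft_nut: Steel hexagon nut, 24 mm across, 13 mm high, lying below the shaft. Origin: centre of its underside.
- washer: Steel washer, 40 mm in diameter, 4 mm thick, lying below the shaft. Origin: centre of its underside.
- wire_brush: Wire brush with a wooden handle, 220 mm long, 20 mm high, lying on the left. Origin: on the bench under its middle.
- bolt_tray: Dark steel tray of bolts, 150 x 200 mm, 35 mm high, on the right. Origin: centre of its underside.

How it is judged:
On the way, in this order (a step that is already met when the one before it is completed fails the run):
1. the pulley has begun to walk: the gap behind its hub is over 5 mm (x of pulley_hub in the frame of spindle below -0.005 m), for 0.1 s.
2. the gap behind its hub is over 10.5 mm (x of pulley_hub in the frame of spindle below -0.0105 m), for 0.2 s.
At the end, for the whole second after the job is handed in: The gap between the middle of the hub and the seat (spindle x = 0) is over 10.5 mm, and the mallet lies at rest, flat on the bench (its origin under 12 mm and its grip point under 35 mm above the bench), clear of the pulley (x of pulley_hub in the frame of spindle below -0.0105 m and height (world z) of mallet below 0.012 m and height (world z) of mallet_grip below 0.035 m and linear speed of mallet below 0.02 m/s and contact force between mallet and pulley below 0.2 N); the robot touches nothing.
It fails at once if the pulley cocked by more than 0.11 rad (6 degrees) out of square to the shaft (angle between the x axis of pulley and the x axis of spindle, either way round above 0.11 rad).
It fails at once if the pulley struck or pushed by the mallet with more than 30 N (contact force between mallet and pulley above 30 N).
It fails at once if the pulley touched by the gripper or arm (contact force between any of the fingers, the arm and pulley above 1 N).
It fails at once if the pulley touched by the steel hammer (contact force between hammer and pulley above 1 N).
It fails at once if another thing on the bench moved by more than 30 mm, or the can or tin tipped (distance of any of hammer, spanner, wire_brush, spray_can, grease_tin, shaft_nut, washer, bolt_tray from where it was at the start of the episode above 0.03 m or angle between any of spray_can, grease_tin's own z axis and vertical above 0.5 rad).
It also fails if it takes over 72 s, if anything falls off the work surface, if the arm or the gripper's body presses on something with over 40 N, if the wrist force passes 120 N, or if a joint passes its speed limit or range.

## Working session

There is one attempt and no reset: what is moved stays moved. The work goes in short steps, Python scripts to look and compute and a tool call to move; the robot and the scene stay as the last step left them, time stands still between calls to the robot, and variables do not carry over. Pictures are saved under pics/ and viewed, and the job is handed in when it is done.

Besides the shell and the picture viewer there is one more tool, called after "Request:" in YAML: its name, and indented under it one key for each argument. carry_out: Moves the arm, as the interface text tells. Its arguments: {"type":"object","properties":{"increments":{"type":"string"},"squeeze":{"type":"number"}},"required":["increments"]}

```bash
ls; mkdir -p pics; python3 - <<'E'
from bench import r
import cv2,numpy as np
s=r.read_state()
print(s, r.pinch_z)
for n in ["side","top","wrist"]:
    p,d=r.camera(n); cv2.imwrite(f"pics/{n}0.png",p); np.save(f"pics/{n}0.npy",d)
    m=r.camera_model(n); print(n,np.round(m["K"],1).tolist(),np.round(m["extrinsics"],4).tolist())
E
```

```text
pics
{'time': 0.0, 'joint_positions': array([ 1.31337276,  0.33289122, -0.06467722,  1.46096879,  0.02163173,
        1.34988371, -0.08848452]), 'joint_vel': array([-0.00097774, -0.00087076,  0.00058821, -0.00133647,  0.0009437 ,
       -0.00114377, -0.0009067 ]), 'joint_torque': array([-7.89754267e-04, -6.23248959e+01,  2.43415742e-02, -3.89909899e+01,
       -6.13145018e-02,  3.95537610e-02,  8.95087055e-05]), 'ee_pos': array([ 0.14529773, -0.60747053,  0.22172869]), 'eef_rot': array([ 7.85077264e-01, -6.19397418e-01, -6.02372395e-04, -4.07858041e-04]), 'ft_force': array([ 0.43252844, -0.14518068, -0.6200607 ]), 'torque': array([0.02772112, 0.04928228, 0.04159522]), 'width': 0.08692716566898392} 0.0187
side [[474.8, 0.0, 256.7], [0.0, 474.8, 193.7], [0.0, 0.0, 1.0]] [[-0.9401, -0.1783, 0.2905, 0.1623], [-0.3405, 0.5294, -0.777, 0.9884], [-0.0153, -0.8294, -0.5584, 0.8343], [0.0, 0.0, 0.0, 1.0]]
top [[490.1, 0.0, 248.0], [0.0, 490.1, 181.1], [0.0, 0.0, 1.0]] [[0.0206, -0.9938, 0.1095, 0.3816], [-0.9998, -0.0201, 0.0049, 0.0022], [-0.0027, -0.1096, -0.994, 1.4752], [0.0, 0.0, 0.0, 1.0]]
wrist [[286.1, 0.0, 256.6], [0.0, 286.1, 195.2], [0.0, 0.0, 1.0]] [[0.2329, -0.9323, -0.2766, 0.2196], [-0.9725, -0.2232, -0.0664, -0.59], [0.0001, 0.2845, -0.9587, 0.3835], [0.0, 0.0, 0.0, 1.0]]
```

View pics/side0.png

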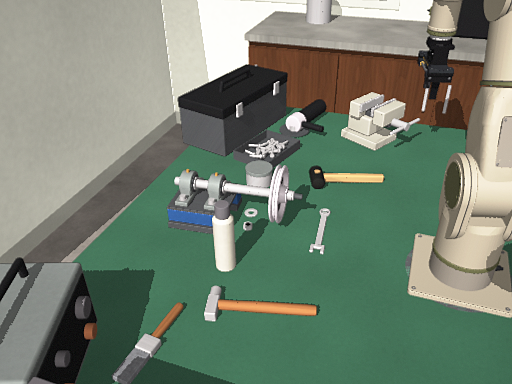

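View pics/top0.png

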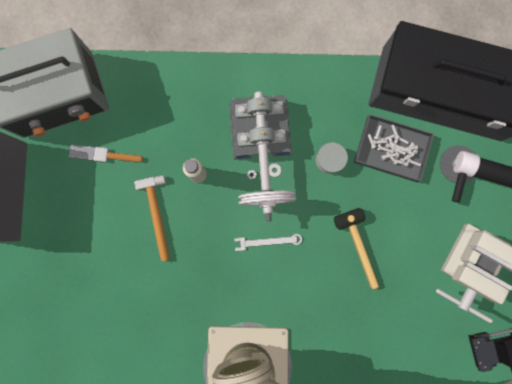

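View pics/wrist0.png

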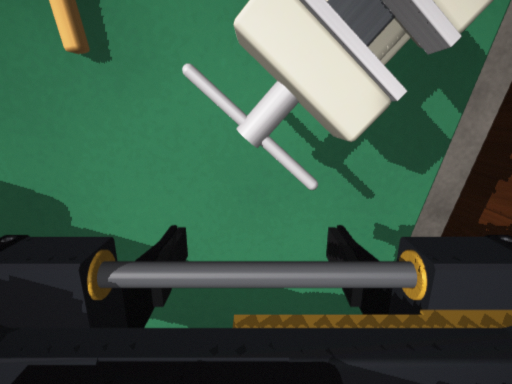

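Top view: +x is up and +y is left. The mallet head is at px (350,218), with its handle to (375,286). The pulley is at (267,198), the shaft runs up to the bearing blocks at (260,135), and the can stands on the left at (195,170). Next I'll measure these.

```bash
cat > h.py <<'E'
import numpy as np,cv2
from scipy.spatial.transform import Rotation as R
from bench import r
def cloud(n,p=None,d=None,save=None):
    m=r.camera_model(n)
    if d is None: p,d=r.camera(n)
    if save: cv2.imwrite(f"pics/{save}.png",p); np.save(f"pics/{save}.npy",d)
    K=np.array(m["K"]);E=np.array(m["extrinsics"])
    v,u=np.mgrid[:384,:512]
    P=np.stack([(u-K[0,2])/K[0,0]*d,(v-K[1,2])/K[1,1]*d,d],-1)@E[:3,:3].T+E[:3,3]
    P[d==0]=np.nan
    return p,d,P
def proj(n,X):
    m=r.camera_model(n);K=np.array(m["K"]);E=np.array(m["extrinsics"])
    c=(np.atleast_2d(X)-E[:3,3])@E[:3,:3]; return (c@K.T)[:,:2]/c[:,2:]
E
python3 - <<'E'
from h import *
p=cv2.imread("pics/top0.png");d=np.load("pics/top0.npy");_,_,P=cloud("top",p,d)
def sub(u0,u1,v0,v1,zl,zh):
    Q=P[v0:v1,u0:u1].reshape(-1,3); return Q[(Q[:,2]>zl)&(Q[:,2]<zh)]
Q=sub(325,385,200,295,0.012,0.08)
hd=Q[Q[:,2]>0.0355]; 
print("mallet n",len(Q),"head top",hd.mean(0),len(hd))
rect=cv2.minAreaRect(Q[:,:2].astype(np.float32)*1000);print(rect)
hn=sub(353,385,232,295,0.02,0.08); 
c=hn[:,:2].mean(0);u,s,vt=np.linalg.svd(hn[:,:2]-c);print("handle",c,vt[0],np.degrees(np.arctan2(vt[0][1],vt[0][0])),hn[:,2].mean())
# shaft
Q=sub(255,275,145,190,0.1,0.13);c=Q.mean(0);u,s,vt=np.linalg.svd(Q[:,:2]-c[:2]);print("shaft",c,vt[0],len(Q),Q[:,2].max())
Q=sub(230,305,180,212,0.15,0.2);print("pulley top",Q.mean(0),Q[:,0].min(),Q[:,0].max(),len(Q),Q[:,2].max())
Q=sub(230,300,90,150,0.135,0.16);print("blocks",Q[:,:2].min(0),Q[:,:2].max(0),Q[:,2].mean())
Q=sub(178,215,150,185,0.18,0.2);print("can",Q.mean(0) if len(Q) else 0)
Q=sub(312,352,140,175,0.05,0.07);print("tin",Q.mean(0))
E
```

```text
mallet n 960 head top [ 0.43208744 -0.29270221  0.04138261] 357
((348.29754638671875, -328.3587646484375), (239.14329528808594, 127.24264526367188), 11.695395469665527)
handle [ 0.3186768  -0.33624264] [-0.93224795 -0.36182006] -158.78798556023378 0.028717672248732402
shaft [ 0.57218248 -0.03637451  0.1145604 ] [-0.99500703 -0.09980484] 393 0.12479708824698954
pulley top [ 0.48517501 -0.04453111  0.17239279] 0.46970077271154476 0.5027100694054425 426 0.19137226926156092
blocks [ 0.64420681 -0.04967976] [0.76382037 0.00226808] 0.13907664503737127
can [0.56070908 0.16080138 0.1911467 ]
tin [ 0.61288757 -0.23628706  0.05785421]
```

```bash
cat >> h.py <<'E'
def inc(target,yaw_deg,tilt=None):
    """tool increments to reach world target with tool pointing down, tool x at yaw"""
    s=r.read_state(); R0=R.from_quat(s["eef_rot"]); y=np.radians(yaw_deg)
    x=np.array([np.cos(y),np.sin(y),0]);z=np.array([0,0,-1.]);Rt=R.from_matrix(np.stack([x,np.cross(z,x),z],1))
    rv=np.degrees((R0.inv()*Rt).as_rotvec()); t=R0.inv().apply(np.array(target)-s["ee_pos"])
    print("turn",np.round(rv,2),"shift",np.round(t,4),"dist",round(float(np.linalg.norm(t)),4)); return rv,t
def st():
    s=r.read_state();tx=R.from_quat(s["eef_rot"]).as_matrix()
    print("t",round(s["time"],2),"pos",np.round(s["ee_pos"],4),"yaw",round(float(np.degrees(np.arctan2(tx[1,0],tx[0,0]))),2),"z",np.round(tx[:,2],3),"F",np.round(s["ft_force"],2),"M",np.round(s["torque"],2),"w",round(s["width"],4),"q",np.round(s["joint_positions"],2)); return s
E
python3 - <<'E'
from h import *
st(); inc([0.385,-0.311,0.18],-68.8)
E
```

```text
t 0.15 pos [ 0.1453 -0.6076  0.2219] yaw -76.55 z [-0.     0.001 -1.   ] F [-0.82 -0.63  0.35] M [-0.01  0.   -0.03] w 0.0871 q [ 1.31  0.33 -0.06  1.46  0.02  1.35 -0.09]
turn [-0.    0.06 -7.75] shift [-0.2326 -0.3021  0.0422] dist 0.3836
```

Request:
carry_out:
  increments: "0 0 -1 -0.034 -0.045 0.006 0.087; 0 0 -2 -0.068 -0.09 0.012 0.087; 0 0 -3 -0.102 -0.135 0.018 0.087; 0 0 -5 -0.136 -0.18 0.025 0.087; 0 0 -6 -0.17 -0.22 0.03 0.087"

```text
time: 0.78
ee_pos: [0.3208, -0.3891, 0.1918]
eef_rot: [0.817, -0.577, -0.001, -0.0]
ft_force: [-0.4, -0.9, 0.0]
width: 0.0869
```

```bash
python3 - <<'E'
from h import *
st(); inc([0.385,-0.311,0.18],-68.8)
E
```

```text
t 0.78 pos [ 0.3208 -0.3891  0.1918] yaw -70.46 z [-0.     0.001 -1.   ] F [-0.35 -0.9   0.02] M [-0.04 -0.01  0.03] w 0.0869 q [ 1.04  0.1  -0.26  1.8   0.03  1.24 -0.46]
turn [-0.    0.07 -1.66] shift [-0.0522 -0.0867  0.0118] dist 0.1018
```

Request:
carry_out:
  increments: "0 0 -1 -0.026 -0.043 0.006 0.087; 0 0.05 -1.7 -0.052 -0.087 0.012 0.087; 0 0.05 -1.7 -0.052 -0.087 0.012 0.087; 0 0.05 -1.7 -0.052 -0.087 0.012 0.087; 0 0.05 -1.7 -0.052 -0.087 0.012 0.087"

```text
time: 1.4
ee_pos: [0.3845, -0.3121, 0.1798]
eef_rot: [0.825, -0.566, -0.0, 0.0]
ft_force: [-0.1, -0.0, -0.3]
width: 0.0871
```

```bash
python3 - <<'E'
from h import *
st(); p,d,P=cloud("wrist",save="w1")
for k in range(0,0): pass
E
```

```text
t 1.4 pos [ 0.3845 -0.3121  0.1798] yaw -68.89 z [-0.  0. -1.] F [-0.1  -0.01 -0.29] M [ 0.04 -0.04 -0.01] w 0.0871 q [ 0.93  0.1  -0.36  1.84  0.04  1.21 -0.64]
```

View pics/w1.png

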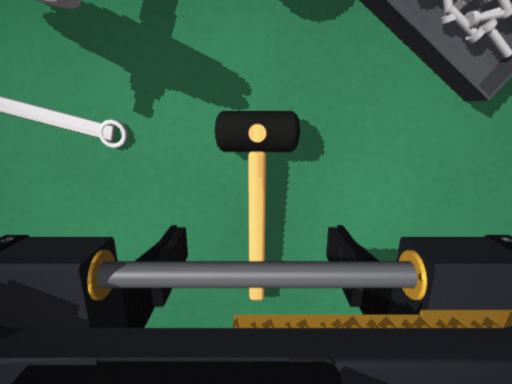

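Wrist view: the head is centred near px (257,132), and the handle runs straight down to (257,298) between the fingers. I'll refine from depth.

```bash
python3 - <<'E'
from h import *
p=cv2.imread("pics/w1.png");d=np.load("pics/w1.npy");_,_,P=cloud("wrist",p,d)
Q=P[105:160,200:320].reshape(-1,3);h=Q[(Q[:,2]>0.02)&(Q[:,2]<.07)]
H=P[160:255,240:280].reshape(-1,3);H=H[(H[:,2]>.022)&(H[:,2]<.06)]
c=H.mean(0);u,s,vt=np.linalg.svd(H[:,:2]-c[:2],full_matrices=False);a=vt[0]*np.sign(vt[0][0]);n=np.array([-a[1],a[0]])
print("handle",c,a,np.degrees(np.arctan2(a[1],a[0])),"width",np.ptp((H[:,:2]-c[:2])@n))
t=h[h[:,2]>.03];e=(t[:,:2]-c[:2])
A=e@a;N=e@n;print("head along",A.min(),A.max(),"across",N.min(),N.max(),"ztop",h[:,2].max())
T=t[t[:,2]>.042];m=np.median((T[:,:2]-c[:2])@a);print("head axis",c[:2]+a*m, c[:2]+a*((A.min()+A.max())/2))
print("grip",c[:2]+a*(m-.05))
E
```

```text
handle [ 0.35704433 -0.3227678   0.03047305] [0.93260554 0.36089736] 21.155316332862053 width 0.019932695244203887
head along 0.054773163236998004 0.10414903545917076 across -0.04536324254841667 0.04380024715844395 ztop 0.047018252662613835
head axis [ 0.43509928 -0.29256229] [ 0.43115019 -0.2940905 ]
grip [ 0.388469   -0.31060716]
```

Request:
carry_out:
  increments: "0 0 0 0 -0.001 0.045 0.087; 0 0 0 0 -0.001 0.09 0.087; 0 0 0 0 -0.001 0.135 0.087; 0 0 0 0 -0.001 0.165 0.087; 0 0 0 0 -0.001 0.1755 0.087"

```text
time: 2.08
ee_pos: [0.3842, -0.3116, 0.0028]
eef_rot: [0.824, -0.566, -0.002, -0.0]
ft_force: [0.5, 0.3, -0.1]
width: 0.087
```

```bash
python3 - <<'E'
from h import *
st();inc([.3855,-.3117,.004],-68.85)
E
```

```text
t 2.08 pos [ 0.3842 -0.3116  0.0028] yaw -68.95 z [-0.002  0.002 -1.   ] F [ 0.52  0.32 -0.06] M [-0.01  0.02  0.05] w 0.087 q [ 0.89  0.32 -0.34  2.    0.14  0.85 -0.73]
turn [ 0.09  0.16 -0.1 ] shift [ 0.0006 -0.0012 -0.0012] dist 0.0018
```

Request:
carry_out:
  increments: "0 0 0 0 -0.001 -0.001 0.03; 0 0 0 0 -0.001 -0.001 0.01; 0 0 0 0 -0.001 -0.001 0.005; 0 0 0 0 -0.001 -0.001 0.005; 0 0 0 0 -0.001 -0.001 0.005"
  squeeze: 55

```text
time: 2.7
ee_pos: [0.3852, -0.3114, 0.004]
eef_rot: [0.824, -0.566, -0.001, -0.0]
ft_force: [0.8, 0.3, -0.1]
width: 0.0449
```

Request:
carry_out:
  increments: "0 0 0 0 0 -0.02 0.005; 0 0 0 0 0 -0.06 0.005; 0 0 0 0 0 -0.11 0.005; 0 0 0 0 0 -0.16 0.005; 0 0 0 0 0 -0.2 0.005"

```text
time: 3.32
ee_pos: [0.3858, -0.3117, 0.2063]
eef_rot: [0.824, -0.566, -0.001, 0.0]
ft_force: [-0.1, -0.9, -0.6]
width: 0.0059
```

```bash
python3 - <<'E'
from h import *
st(); p,d,P=cloud("wrist",save="w2")
p,d,P=cloud("side",save="s2")
E
```

```text
t 3.33 pos [ 0.3858 -0.3117  0.2063] yaw -68.95 z [-0.001  0.    -1.   ] F [-0.08 -0.87 -0.65] M [-0.01 -0.02  0.01] w 0.0059 q [ 0.93  0.08 -0.36  1.8   0.03  1.27 -0.64]
```

View pics/w2.png

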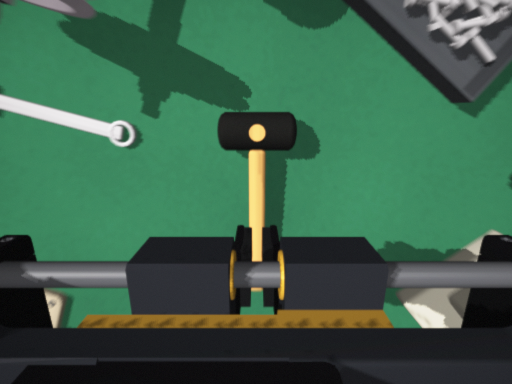

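View pics/s2.png

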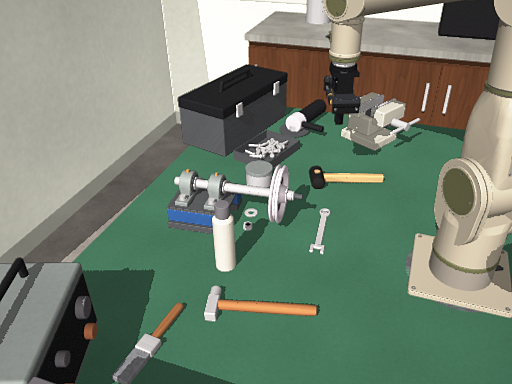

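I lifted before the fingers had closed (opening was still 45 mm), so the mallet stayed on the bench. I'll reopen, go down again and wait longer this time.

Request:
carry_out:
  increments: "0 0 0 0 0 0.02 0.065; 0 0 0 0 0 0.05 0.065; 0 0 0 0 0 0.08 0.065; 0 0 0 0 0 0.11 0.065; 0 0 0 0 0 0.13 0.065"

```text
time: 4.05
ee_pos: [0.3871, -0.3126, 0.0766]
eef_rot: [0.824, -0.566, 0.001, 0.0]
ft_force: [0.4, -0.9, 0.4]
width: 0.0472
```

```bash
python3 - <<'E'
from h import *
p=cv2.imread("pics/w2.png");d=np.load("pics/w2.npy")
# w2 pose stored? recompute via side: quick compare using current wrist instead
p,d,P=cloud("wrist",save="w3");st()
H=P[:,235:285].reshape(-1,3);H=H[(H[:,2]>.022)&(H[:,2]<.038)&(H[:,0]<.41)&(H[:,0]>.33)]
c=H.mean(0);u,s,vt=np.linalg.svd(H[:,:2]-c[:2],full_matrices=False);a=vt[0]*np.sign(vt[0][0])
n=np.array([-a[1],a[0]]);print(c,a,len(H),np.degrees(np.arctan2(a[1],a[0])),np.ptp((H[:,:2]-c[:2])@n), "off of tcp",(r.read_state()["ee_pos"][:2]-c[:2])@n)
E
```

```text
t 4.1 pos [ 0.3861 -0.3119  0.0746] yaw -68.94 z [-0. -0. -1.] F [-2.61  1.43 -3.22] M [ 0.09  0.13 -0.02] w 0.0511 q [ 0.92  0.22 -0.36  1.95  0.09  0.99 -0.69]
[ 0.38029541 -0.31360812  0.03146035] [0.92549834 0.37875167] 1983 22.256379498477834 0.020448203413809648 off of tcp -0.0006450064006949401
```

Request:
carry_out:
  increments: "0 0 0 0 0 0.01 0.065; 0 0 0 0 0 0.03 0.065; 0 0 0 0 0 0.05 0.065; 0 0 0 0 0 0.065 0.065; 0 0 0 0 0 0.0705 0.065"

```text
time: 4.72
ee_pos: [0.3858, -0.3117, 0.0033]
eef_rot: [0.824, -0.566, -0.001, 0.0]
ft_force: [0.5, -0.5, -0.6]
width: 0.065
```

Request:
carry_out:
  increments: "0 0 0 0 0 0 0.005; 0 0 0 0 0 0 0.005; 0 0 0 0 0 0 0.005; 0 0 0 0 0 0 0.005; 0 0 0 0 0 0 0.005"
  squeeze: 55

```text
time: 5.35
ee_pos: [0.3858, -0.3117, 0.0035]
eef_rot: [0.824, -0.566, -0.001, 0.0]
ft_force: [-0.0, -0.1, 1.0]
width: 0.023
```

Request:
carry_out:
  increments: "0 0 0 0 0 0 0.005; 0 0 0 0 0 0 0.005; 0 0 0 0 0 0 0.005; 0 0 0 0 0 0 0.005; 0 0 0 0 0 0 0.005"

```text
time: 5.98
ee_pos: [0.3859, -0.3118, 0.0035]
eef_rot: [0.824, -0.566, -0.0, 0.0]
ft_force: [0.1, -1.1, 0.2]
width: 0.0198
```

The grip is firm at 19.8 mm opening. Now I'll lift.

Request:
carry_out:
  increments: "0 0 0 0 0 -0.02 0.005; 0 0 0 0 0 -0.07 0.005; 0 0 0 0 0 -0.13 0.005; 0 0 0 0 0 -0.19 0.005; 0 0 0 0 0 -0.25 0.005"

```text
time: 6.6
ee_pos: [0.3854, -0.3114, 0.255]
eef_rot: [0.824, -0.566, -0.001, 0.0]
ft_force: [0.5, -1.6, -2.8]
width: 0.0197
```

```bash
python3 - <<'E'
from h import *
st(); p,d,P=cloud("wrist",save="w4"); inc([.50,-.15,.26],0)
E
```

```text
t 6.6 pos [ 0.3854 -0.3114  0.255 ] yaw -68.93 z [-0.002  0.001 -1.   ] F [ 0.51 -1.64 -2.83] M [-0.16 -0.07 -0.06] w 0.0197 q [ 0.94  0.05 -0.37  1.73  0.02  1.37 -0.63]
turn [  0.08  -0.53 -68.93] shift [-0.1119 -0.1631  0.0031] dist 0.1978
```

View pics/w4.png

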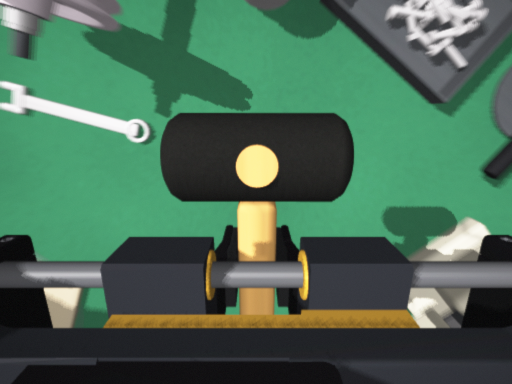

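Request:
carry_out:
  increments: "0 0 -10 -0.02 -0.035 -0.01 0.005; 0 0 -20 -0.04 -0.07 -0.01 0.005; 0 0 -30 -0.06 -0.11 -0.01 0.005; 0 0 -40 -0.075 -0.15 -0.01 0.005; 0 0 -50 -0.09 -0.19 -0.01 0.005"

```text
time: 7.28
ee_pos: [0.5334, -0.1596, 0.2726]
eef_rot: [0.987, -0.162, 0.003, 0.003]
ft_force: [-1.0, -0.1, -4.4]
width: 0.0195
```

```bash
python3 - <<'E'
from h import *
st();  inc([.56,-.18,.26],5.7)
E
```

```text
t 7.28 pos [ 0.5334 -0.1596  0.2726] yaw -18.6 z [ 0.005 -0.006 -1.   ] F [-1.04 -0.09 -4.37] M [-0.15 -0.02  0.01] w 0.0195 q [ 0.71  0.2  -0.58  1.55  0.12  1.42 -0.2 ]
turn [  0.31  -0.35 -24.3 ] shift [0.0316 0.0107 0.0129] dist 0.0358
```

Request:
carry_out:
  increments: "0 0 -9 0.01 0.004 0.005 0.005; 0.3 -0.3 -18 0.02 0.01 0.01 0.005; 0.3 -0.3 -24.3 0.032 0.011 0.01 0.005; 0.3 -0.3 -24.3 0.032 0.011 0.01 0.005; 0.3 -0.3 -24.3 0.032 0.011 0.01 0.005"

```text
time: 7.9
ee_pos: [0.5598, -0.1799, 0.2625]
eef_rot: [0.999, 0.049, 0.0, -0.0]
ft_force: [-0.7, 0.4, -2.8]
width: 0.0196
```

```bash
python3 - <<'E'
from h import *
st(); p,d,P=cloud("wrist",save="w5"); np.save("pics/w5P.npy",P)
p,d,P=cloud("top",save="t5"); np.save("pics/t5P.npy",P)
E
```

```text
t 7.9 pos [ 0.5598 -0.1799  0.2625] yaw 5.57 z [ 0.  0. -1.] F [-0.66  0.42 -2.79] M [-0.11 -0.12  0.02] w 0.0196 q [ 0.73  0.29 -0.61  1.48  0.17  1.43  0.21]
```

View pics/w5.png

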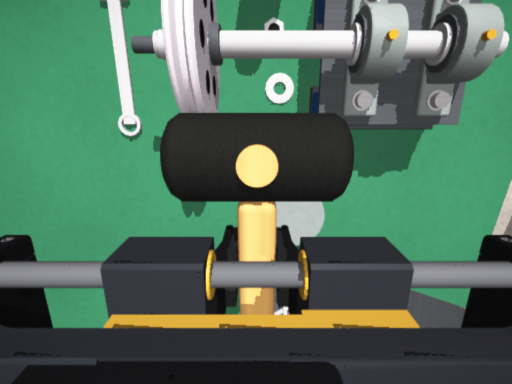

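View pics/t5.png

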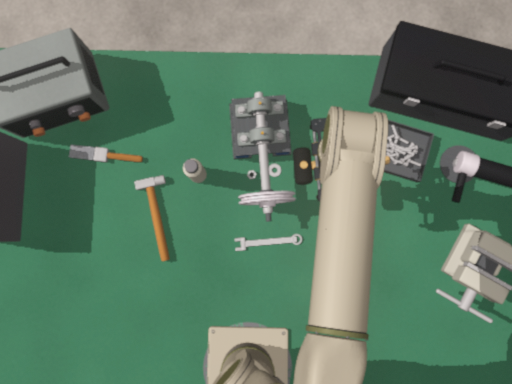

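Wrist view: the shaft runs horizontally at row ~45. The pulley's back face is near u≈215, the collar at (215,45), and the front bearing block at u≈360. I'll fit the shaft axis and the back plane.

```bash
cat >> h.py <<'E'
from scipy.optimize import least_squares
def shaftfit(P,u0,u1,v0,v1):
    Q=P[v0:v1,u0:u1].reshape(-1,3);Q=Q[(Q[:,2]>.098)&(Q[:,2]<.122)]
    f=lambda q:np.hypot((Q[:,1]-q[0]-q[1]*(Q[:,0]-.6)),(Q[:,2]-q[2]))-.0125
    s=least_squares(f,[-.035,.1,.105],loss="soft_l1",f_scale=.001)
    return s.x,len(Q),np.sqrt(np.mean(s.fun**2))
E
python3 - <<'E'
from h import *
P=np.load("pics/w5P.npy")
q,n,e=shaftfit(P,228,350,25,65);print("shaft y at .6,slope,z",q,n,e)
ang=np.arctan(q[1]);ax=np.array([np.cos(ang),np.sin(ang),0]);ay=np.array([-ax[1],ax[0],0])
o=np.array([.6,q[0],0])
S=(P-o)@np.stack([ax,ay,[0,0,1]],1)   # spindle-aligned
np.save("pics/S5.npy",S)
for v in (5,15,25,30,45,60,70,80,90,100,108):
    print(v,[tuple(np.round(S[v,u]*1000).astype(int)) for u in range(180,226,4)])
B=S[20:70,340:400].reshape(-1,3);B=B[B[:,2]>.11];print("block front",np.percentile(B[:,0],[1,5,20]),B[:,2].max())
E
```

```text
shaft y at .6,slope,z [-0.03427206  0.09736354  0.10404312] 3410 0.0006708182970257152
5 [(np.int64(-114), np.int64(13), np.int64(174)), (np.int64(-109), np.int64(10), np.int64(184)), (np.int64(-107), np.int64(11), np.int64(182)), (np.int64(-104), np.int64(11), np.int64(180)), (np.int64(-104), np.int64(16), np.int64(166)), (np.int64(-104), np.int64(21), np.int64(148)), (np.int64(-103), np.int64(27), np.int64(129)), (np.int64(-103), np.int64(35), np.int64(104)), (np.int64(-103), np.int64(43), np.int64(77)), (np.int64(-109), np.int64(68), np.int64(-2)), (np.int64(-104), np.int64(67), np.int64(-2)), (np.int64(-98), np.int64(67), np.int64(-1))]
15 [(np.int64(-114), np.int64(6), np.int64(176)), (np.int64(-110), np.int64(4), np.int64(183)), (np.int64(-107), np.int64(4), np.int64(183)), (np.int64(-104), np.int64(5), np.int64(181)), (np.int64(-104), np.int64(8), np.int64(168)), (np.int64(-104), np.int64(14), np.int64(149)), (np.int64(-104), np.int64(20), np.int64(128)), (np.int64(-104), np.int64(26), np.int64(105)), (np.int64(-103), np.int64(34), np.int64(79)), (np.int64(-103), np.int64(43),
[... 4723 characters left out ...]
8 [(np.int64(-125), np.int64(-62), np.int64(154)), (np.int64(-121), np.int64(-62), np.int64(155)), (np.int64(-120), np.int64(-61), np.int64(146)), (np.int64(-117), np.int64(-61), np.int64(141)), (np.int64(-111), np.int64(-62), np.int64(152)), (np.int64(-107), np.int64(-62), np.int64(156)), (np.int64(-104), np.int64(-61), np.int64(151)), (np.int64(-104), np.int64(-61), np.int64(129)), (np.int64(-104), np.int64(-61), np.int64(101)), (np.int64(-104), np.int64(-61), np.int64(70)), (np.int64(-108), np.int64(-60), np.int64(-1)), (np.int64(-102), np.int64(-60), np.int64(1))]
block front [0.02565857 0.03011607 0.0407718 ] 0.1480993305126193<stdin>:9: RuntimeWarning: invalid value encountered in cast
```

```bash
cat >> h.py <<'E'
ANG=np.arctan(0.0974);AX=np.array([np.cos(ANG),np.sin(ANG),0]);AY=np.array([-AX[1],AX[0],0])
X0=np.array([.6,-.0343,0])-.1037*AX   # spindle origin estimate (seated back face)
RS=np.stack([AX,AY,[0,0,1]],1)
def toS(P): return (P-X0)@RS
def toW(s): return X0+RS@np.asarray(s)
def face(P,xlo=-.03,xhi=.01,lim=None):
    """fit back face x = c + k*y in spindle frame from pts with normal ~ +x"""
    S=toS(P); 
    gu=np.roll(S,-1,1)-np.roll(S,1,1);gv=np.roll(S,-1,0)-np.roll(S,1,0)
    n=np.cross(gu,gv);n/=np.linalg.norm(n,axis=-1,keepdims=True)+1e-12
    m=(np.abs(n[...,0])>.93)&(S[...,0]>xlo)&(S[...,0]<xhi)&(S[...,2]>.03)&(S[...,2]<.185)&(np.hypot(S[...,1],S[...,2]-.105)<.082)&(np.hypot(S[...,1],S[...,2]-.105)>.024)
    Q=S[m]; 
    if len(Q)<50: print("few",len(Q)); return None
    f=lambda q:Q[:,0]-q[0]-q[1]*Q[:,1]
    s=least_squares(f,[np.median(Q[:,0]),0],loss="soft_l1",f_scale=.0007)
    print("face n",len(Q),"yrange",np.round(np.percentile(Q[:,1],[2,98]),3),"x0 %.2f mm cock(dx/dy) %.4f rad"%(s.x[0]*1e3,s.x[1]),"rms",np.sqrt(np.mean(s.fun**2)))
    return s.x
E
python3 - <<'E'
from h import *
face(np.load("pics/w5P.npy")); 
P=np.load("pics/t5P.npy"); face(P); print(shaftfit(P,255,275,148,185))
S=toS(np.load("pics/t5P.npy"))
print("rim top", )
print("tcp origin",X0)
# targets: head at spindle (46+25, -60) ; grip y=head-50 ; TCP z .1305
for hx,hy in [(.075,-.06),(.075,.06)]:
    print(hx,hy,toW([hx,hy-.05,.1305]))
E
```

```text
face n 2052 yrange [-0.062  0.042] x0 -0.01 mm cock(dx/dy) 0.0079 rad rms 0.006851393373564366
face n 164 yrange [-0.071  0.073] x0 -21.25 mm cock(dx/dy) 0.0066 rad rms 0.010812552399202995
(array([-0.03396761,  0.1047105 ,  0.10477461]), 317, np.float64(0.0023248478790025276))
rim top
tcp origin [ 0.49678842 -0.04435281  0.        ]
0.075 -0.06 [ 0.58209871 -0.14656413  0.1305    ]
0.075 0.06 [ 0.57046576 -0.02712931  0.1305    ]
```

```bash
cat >> h.py <<'E'
YAW=np.degrees(ANG)
def go(hx,hy,z): return inc(toW([hx,hy-.05,z]),YAW)
E
python3 - <<'E'
from h import *
st();go(.07,.06,.262);go(.07,.06,.133)
E
```

```text
t 8.0 pos [ 0.5599 -0.18    0.2629] yaw 5.62 z [ 0.001 -0.    -1.   ] F [-0.01 -0.34 -3.57] M [-0.13 -0.09 -0.01] w 0.0198 q [ 0.73  0.29 -0.61  1.48  0.17  1.43  0.21]
turn [ 0.03 -0.04  0.06] shift [ 0.0205 -0.1511  0.0009] dist 0.1525
turn [ 0.03 -0.04  0.06] shift [ 0.0204 -0.1512  0.1299] dist 0.2004
```

Request:
carry_out:
  increments: "0 0 0 0.005 -0.04 0 0.005; 0 0 0 0.01 -0.08 0 0.005; 0 0 0 0.016 -0.12 0 0.005; 0 0 0 0.0205 -0.151 0 0.005; 0 0 0 0.0205 -0.151 0 0.005"

```text
time: 8.62
ee_pos: [0.5652, -0.0241, 0.2634]
eef_rot: [0.999, 0.051, 0.001, -0.0]
ft_force: [-0.2, -0.5, -2.8]
width: 0.0196
```

```bash
python3 - <<'E'
from h import *
st();go(.07,.06,.133)
p,d,P=cloud("wrist",save="w6"); face(P)
E
```

```text
t 8.62 pos [ 0.5652 -0.0241  0.2634] yaw 5.86 z [ 0.001  0.    -1.   ] F [-0.2  -0.48 -2.76] M [-0.15 -0.1  -0.02] w 0.0196 q [ 0.55  0.25 -0.7   1.53  0.16  1.42 -0.06]
turn [-0.01 -0.09  0.29] shift [-0.0003  0.0035  0.1304] dist 0.1304
face n 940 yrange [-0.059  0.049] x0 -1.87 mm cock(dx/dy) -0.0540 rad rms 0.007889871166456938
```

View pics/w6.png

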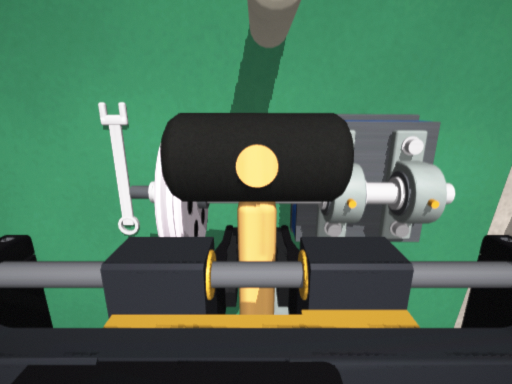

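The head is centred over the gap: its left end is near u=162 and the back face is under it at u≈185-200. Descending.

Request:
carry_out:
  increments: "0 0 0.1 0 0.001 0.03 0.005; 0 0 0.2 0 0.003 0.06 0.005; 0 0 0.3 0 0.0035 0.09 0.005; 0 0 0.3 0 0.0035 0.115 0.005; 0 0 0.3 0 0.0035 0.13 0.005"

```text
time: 9.3
ee_pos: [0.5652, -0.0314, 0.132]
eef_rot: [0.999, 0.046, -0.0, 0.001]
ft_force: [0.5, 0.6, -3.2]
width: 0.0195
```

```bash
python3 - <<'E'
from h import *
st();go(.07,.06,.133)
p,d,P=cloud("wrist",save="w7"); face(P)
S=toS(P)
for v in (20,50,80,100,108,115,130,160):
  print(v,[tuple((np.nan_to_num(S[v,u],nan=9)*1000).astype(int).tolist()) for u in range(120,200,8)])
p,d,P=cloud("side",save="s7");
cv2.imwrite("pics/s7c.png",cv2.resize(p[130:280,140:340],(800,600)))
E
```

```text
t 9.3 pos [ 0.5652 -0.0314  0.132 ] yaw 5.29 z [-0.    -0.001 -1.   ] F [ 0.53  0.56 -3.16] M [-0.04 -0.16  0.  ] w 0.0195 q [ 0.54  0.35 -0.68  1.7   0.24  1.17 -0.11]
turn [ 0.07  0.01 -0.27] shift [ 0.0006 -0.0037 -0.001 ] dist 0.0039
face n 4613 yrange [-0.007  0.075] x0 -0.03 mm cock(dx/dy) 0.0073 rad rms 0.0073080238433090175
20 [(-55, 162, 0), (-48, 162, 0), (-40, 162, 0), (-33, 162, 0), (-27, 163, -1), (-19, 162, 0), (-12, 162, 0), (-4, 162, 0), (2, 162, 0), (9, 162, 0)]
50 [(-59, 138, -1), (-51, 138, -1), (-44, 138, 0), (-36, 138, 0), (-28, 137, 1), (-21, 138, 0), (-14, 138, -1), (-7, 138, -1), (0, 138, -1), (7, 137, -1)]
80 [(-62, 112, 0), (-55, 112, 0), (-47, 112, 0), (-39, 111, 0), (-32, 111, 0), (-24, 112, -1), (-17, 112, -1), (-8, 111, 0), (-1, 111, 0), (5, 111, -1)]
100 [(-65, 93, 0), (-56, 93, 0), (-49, 93, 0), (-42, 93, -1), (-34, 93, 0), (-26, 93, -1), (-18, 93, 0), (-10, 93, -1), (-2, 93, 0), (5, 93, 0)]
108 [(-66, 86, 0), (-59, 86, -1), (-50, 86, -1), (-43, 86, -1), (-35, 86, 0), (-27, 86, 0), (-19, 86, 0), (-11, 86, 0), (-3, 86, -1), (4, 86, 0)]
115 [(-68, 79, -2), (-59, 79, 0), (-51, 79, 0), (-44, 79, -1), (-35, 79, 0), (-27, 79, 0), (-19, 79, 0), (30, 81, 155), (34, 81, 156), (38, 81, 156)]
130 [(-14, 72, 116), (-2, 73, 133), (0, 73, 127), (0, 72, 118), (0, 72, 105), (0, 70, 89), (29, 75, 164), (32, 75, 165), (36, 75, 166), (39, 75, 165)]
160 [(0, 60, 152), (0, 59, 144), (0, 57, 135), (0, 55, 122), (0, 53, 111), (24, 62, 166), (29, 63, 170), (33, 63, 171), (36, 63, 171), (40, 63, 172)]
```

View pics/w7.png

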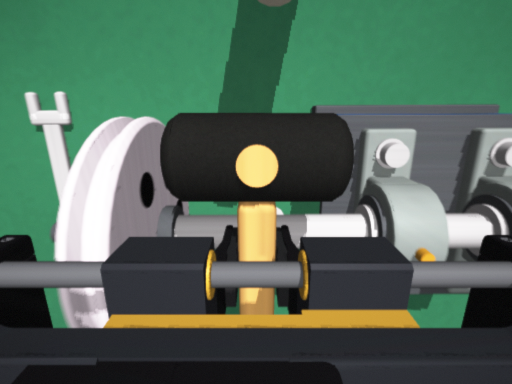

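View pics/s7c.png

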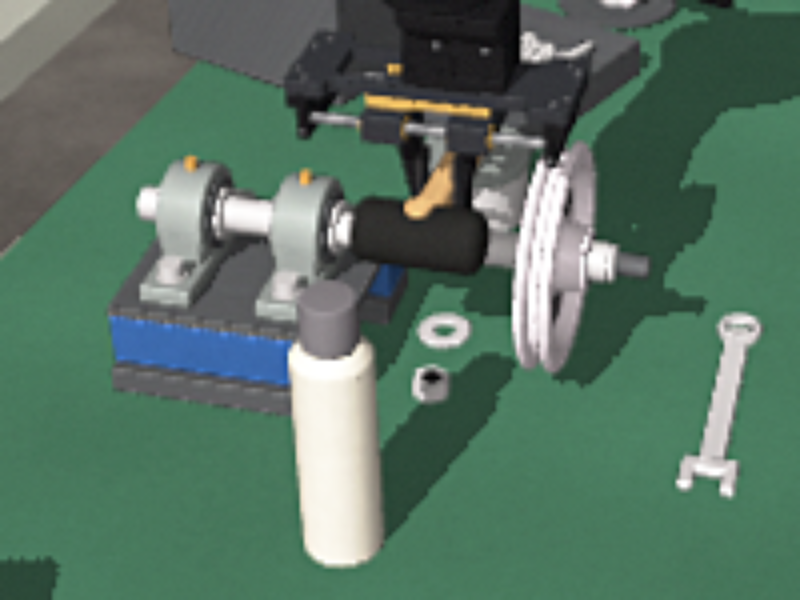

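Clear on all sides. The wrist camera sees the back face (x0≈0, cock +0.007 rad), with the mallet face about 24 mm from it. Approaching now.

Request:
carry_out:
  increments: "0 0 -0.1 -0.006 -0.001 0 0.005; 0 0 -0.2 -0.012 -0.003 -0.001 0.005; 0 0 -0.3 -0.016 -0.0035 -0.001 0.005; 0 0 -0.3 -0.018 -0.0035 -0.001 0.005; 0 0 -0.3 -0.019 -0.0035 -0.001 0.005"

```text
time: 10.02
ee_pos: [0.5457, -0.0293, 0.1331]
eef_rot: [0.999, 0.049, -0.0, 0.0]
ft_force: [0.2, -0.5, -2.9]
width: 0.0194
```

Request:
carry_out:
  increments: "0 0 0 -0.001 0 0 0.005; 0 0 0 -0.002 0 0 0.005; 0 0 0 -0.003 0 0 0.005; 0 0 0 -0.004 0 0 0.005; 0 0 0 -0.005 0 0 0.005"

```text
time: 10.65
ee_pos: [0.5422, -0.03, 0.1337]
eef_rot: [0.999, 0.049, 0.001, 0.001]
ft_force: [9.1, -0.5, -5.9]
width: 0.0195
```

```bash
python3 - <<'E'
from h import *
s=st();print(toS(s["ee_pos"]))
p,d,P=cloud("wrist",save="w8"); face(P)
E
```

```text
t 10.65 pos [ 0.5422 -0.03    0.1337] yaw 5.59 z [ 0.003 -0.001 -1.   ] F [ 9.05 -0.53 -5.86] M [-0.43 -2.16 -0.39] w 0.0195 q [ 0.57  0.29 -0.69  1.76  0.2   1.15 -0.09]
[0.04659797 0.00986814 0.13366831]
face n 1642 yrange [0.008 0.076] x0 8.98 mm cock(dx/dy) -0.3316 rad rms 0.005529562424582541
```

```bash
python3 - <<'E'
s=open('h.py').read()
s=s.replace("    f=lambda q:Q[:,0]-q[0]-q[1]*Q[:,1]\n    s=least_squares(f,[np.median(Q[:,0]),0],loss=\"soft_l1\",f_scale=.0007)",
"""    best=(0,)
    for k in np.arange(-.12,.121,.005):
        h=Q[:,0]-k*Q[:,1]; hh,e=np.histogram(h,np.arange(-.035,.015,.001)); i=hh.argmax()
        if hh[i]>best[0]: best=(hh[i],k,e[i]+.0005)
    Q=Q[np.abs(Q[:,0]-best[2]-best[1]*Q[:,1])<.002]
    f=lambda q:Q[:,0]-q[0]-q[1]*Q[:,1]
    s=least_squares(f,[best[2],best[1]],loss="soft_l1",f_scale=.0007)""")
open('h.py','w').write(s)
E
python3 - <<'E'
from h import *
d=np.load("pics/w8.npy");p=cv2.imread("pics/w8.png");_,_,P=cloud("wrist",p,d);face(P)
E
```

```text
face n 1031 yrange [0.004 0.05 ] x0 0.39 mm cock(dx/dy) 0.0053 rad rms 0.0002770256123738366
```

View pics/w8.png

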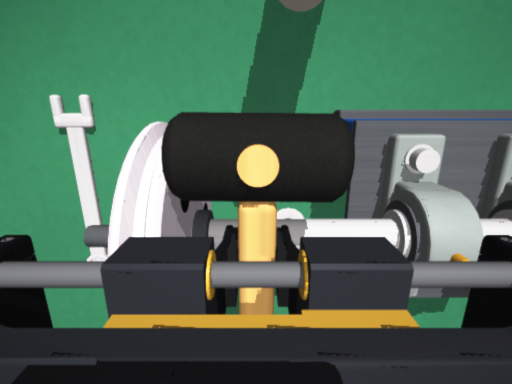

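Request:
carry_out:
  increments: "0 0 0 -0.002 0 0 0.005; 0 0 0 -0.003 0 0 0.005; 0 0 0 -0.004 0 0 0.005; 0 0 0 -0.005 0 0 0.005; 0 0 0 -0.006 0 0 0.005"

```text
time: 11.32
ee_pos: [0.5385, -0.0308, 0.1344]
eef_rot: [0.999, 0.048, 0.004, 0.001]
ft_force: [10.0, -0.9, -8.0]
width: 0.0194
```

```bash
python3 - <<'E'
from h import *
s=st();print(toS(s["ee_pos"]))
p,d,P=cloud("wrist",save="w9"); face(P)
E
```

```text
t 11.32 pos [ 0.5385 -0.0308  0.1344] yaw 5.53 z [ 0.008 -0.001 -1.   ] F [ 9.99 -0.89 -8.04] M [-0.35 -2.79 -0.55] w 0.0194 q [ 0.57  0.28 -0.69  1.78  0.2   1.15 -0.08]
[0.04283835 0.00939898 0.13442154]
face n 1023 yrange [0.005 0.049] x0 -0.65 mm cock(dx/dy) -0.0340 rad rms 0.00031276093265695225
```

Request:
carry_out:
  increments: "0 0 0 -0.002 0 0 0.005; 0 0 0 -0.003 0 0 0.005; 0 0 0 -0.004 0 0 0.005; 0 0 0 -0.0045 0 0 0.005; 0 0 0 -0.0045 0 0 0.005"

```text
time: 12.0
ee_pos: [0.5359, -0.0314, 0.1349]
eef_rot: [0.999, 0.048, 0.006, 0.0]
ft_force: [11.3, -0.0, -8.8]
width: 0.0196
```

```bash
python3 - <<'E'
from h import *
s=st();print(toS(s["ee_pos"]))
p,d,P=cloud("wrist",save="w10"); face(P)
E
```

```text
t 12.0 pos [ 0.5359 -0.0314  0.1349] yaw 5.49 z [ 0.013 -0.    -1.   ] F [11.31 -0.04 -8.8 ] M [-0.36 -2.7  -0.57] w 0.0196 q [ 0.58  0.27 -0.69  1.79  0.19  1.14 -0.08]
[0.04017896 0.00911493 0.13492569]
face n 978 yrange [0.004 0.048] x0 -1.43 mm cock(dx/dy) -0.0659 rad rms 0.0003300603591747553
```

Left stroke done: cock −0.066 rad. Retracting, then moving across to the right side.

```bash
python3 - <<'E'
from h import *
go(.06,.06,.133);go(.06,-.06,.133)
E
```

```text
turn [ 0.08 -0.72 -0.07] shift [ 0.0198 -0.0009  0.0021] dist 0.0199
turn [ 0.08 -0.72 -0.07] shift [0.02   0.1191 0.0023] dist 0.1208
```

Request:
carry_out:
  increments: "0 -0.4 0 0.012 0 0.001 0.005; 0 -0.7 0 0.02 0.01 0.002 0.005; 0 -0.7 0 0.02 0.05 0.002 0.005; 0 -0.7 0 0.02 0.09 0.002 0.005; 0 -0.7 0 0.02 0.119 0.002 0.005"

```text
time: 12.68
ee_pos: [0.567, -0.1508, 0.1327]
eef_rot: [0.999, 0.047, -0.001, 0.001]
ft_force: [0.8, -0.5, -3.6]
width: 0.0196
```

```bash
python3 - <<'E'
from h import *
s=st();print(toS(s["ee_pos"]))
p,d,P=cloud("wrist",save="w11"); f=face(P); go(.046,-.06,.133)
E
```

```text
t 12.68 pos [ 0.567  -0.1508  0.1327] yaw 5.39 z [-0.001 -0.002 -1.   ] F [ 0.83 -0.55 -3.62] M [-0.08 -0.19 -0.02] w 0.0196 q [ 0.68  0.38 -0.62  1.65  0.24  1.19  0.1 ]
[ 0.05960174 -0.11278068  0.13271904]
face n 5025 yrange [-0.062  0.032] x0 -1.44 mm cock(dx/dy) -0.0641 rad rms 0.00037092483087327357
turn [ 0.21  0.09 -0.42] shift [-0.013  -0.0073 -0.0005] dist 0.0149
```

View pics/w11.png

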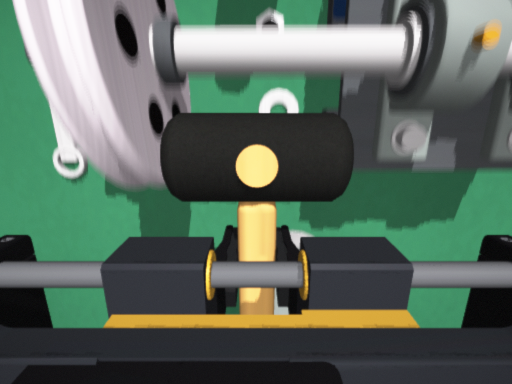

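Request:
carry_out:
  increments: "0.2 0 -0.2 -0.003 -0.006 0 0.005; 0.2 0 -0.4 -0.006 -0.006 0 0.005; 0.2 0 -0.4 -0.009 -0.006 0 0.005; 0.2 0 -0.4 -0.01 -0.006 0 0.005; 0.2 0 -0.4 -0.011 -0.006 0 0.005"

```text
time: 13.35
ee_pos: [0.556, -0.1498, 0.1329]
eef_rot: [0.999, 0.049, -0.0, 0.0]
ft_force: [4.3, 1.6, -5.2]
width: 0.0196
```

Request:
carry_out:
  increments: "0 0 0 -0.001 0 0 0.005; 0 0 0 -0.002 0 0 0.005; 0 0 0 -0.003 0 0 0.005; 0 0 0 -0.004 0 0 0.005; 0 0 0 -0.005 0 0 0.005"

```text
time: 13.98
ee_pos: [0.5535, -0.1501, 0.1338]
eef_rot: [0.999, 0.049, 0.003, 0.0]
ft_force: [12.0, 0.4, -6.6]
width: 0.0196
```

```bash
python3 - <<'E'
from h import *
s=st();print(toS(s["ee_pos"]))
p,d,P=cloud("wrist",save="w12"); f=face(P)
E
```

```text
t 13.97 pos [ 0.5535 -0.1501  0.1338] yaw 5.57 z [ 0.006  0.    -1.   ] F [11.98  0.39 -6.57] M [-0.07 -2.8  -0.62] w 0.0196 q [ 0.7   0.35 -0.62  1.69  0.22  1.17  0.12]
[ 0.04615088 -0.11073299  0.1338176 ]
face n 3859 yrange [-0.042  0.036] x0 -1.90 mm cock(dx/dy) -0.0449 rad rms 0.0003319946101518134
```

Request:
carry_out:
  increments: "0 0 0 -0.003 0 0 0.005; 0 -0.2 0 -0.004 0 0 0.005; 0 -0.4 0 -0.005 0 0 0.005; 0 -0.4 0 -0.006 0 0 0.005; 0 -0.4 0 -0.007 0 0 0.005"

```text
time: 14.65
ee_pos: [0.5487, -0.1503, 0.1344]
eef_rot: [0.999, 0.049, 0.002, 0.0]
ft_force: [10.5, 1.7, -9.3]
width: 0.0194
```

```bash
python3 - <<'E'
from h import *
s=st();print(toS(s["ee_pos"]))
p,d,P=cloud("wrist",save="w13"); f=face(P)
E
```

```text
t 14.65 pos [ 0.5487 -0.1503  0.1344] yaw 5.57 z [ 0.004 -0.    -1.   ] F [10.45  1.65 -9.31] M [-0.01 -2.96 -0.68] w 0.0194 q [ 0.71  0.34 -0.62  1.7   0.21  1.17  0.13]
[ 0.04138907 -0.11047624  0.13438093]
face n 3775 yrange [-0.04   0.036] x0 -3.35 mm cock(dx/dy) 0.0122 rad rms 0.00032474825705828896
```

Request:
carry_out:
  increments: "0 0 0 -0.003 0 0 0.005; 0 -0.2 0 -0.004 0 0 0.005; 0 -0.4 0 -0.005 0 0 0.005; 0 -0.4 0 -0.006 0 0 0.005; 0 -0.4 0 -0.0065 0 0 0.005"

```text
time: 15.32
ee_pos: [0.5443, -0.1505, 0.1348]
eef_rot: [0.999, 0.049, 0.001, 0.0]
ft_force: [11.2, 2.2, -10.8]
width: 0.0198
```

```bash
python3 - <<'E'
from h import *
s=st();print(toS(s["ee_pos"]))
p,d,P=cloud("wrist",save="w14"); f=face(P);go(.058,-.06,.133);go(.058,.06,.133)
E
```

```text
t 15.32 pos [ 0.5443 -0.1505  0.1348] yaw 5.57 z [ 0.002 -0.    -1.   ] F [ 11.21   2.19 -10.79] M [-0.05 -3.05 -0.75] w 0.0198 q [ 0.72  0.33 -0.63  1.71  0.21  1.17  0.13]
[ 0.0369779  -0.11023208  0.13481896]
face n 3659 yrange [-0.039  0.037] x0 -4.69 mm cock(dx/dy) 0.0646 rad rms 0.0002856965619605518
turn [ 0.04 -0.09  0.  ] shift [ 0.0211 -0.0002  0.0018] dist 0.0212
turn [ 0.04 -0.09  0.  ] shift [ 0.0211 -0.1202  0.0017] dist 0.1221
```

Request:
carry_out:
  increments: "0 0 0 0.012 0 0.001 0.005; 0 0 0 0.02 -0.01 0.0015 0.005; 0 0 0 0.02 -0.05 0.0015 0.005; 0 0 0 0.02 -0.09 0.0015 0.005; 0 0 0 0.019 -0.12 0.0015 0.005"

```text
time: 16.0
ee_pos: [0.5511, -0.0263, 0.1332]
eef_rot: [0.999, 0.05, 0.0, 0.0]
ft_force: [-1.1, 0.3, -4.2]
width: 0.0194
```

```bash
python3 - <<'E'
from h import *
s=st();print(toS(s["ee_pos"]))
p,d,P=cloud("wrist",save="w15"); f=face(P);go(.0475,.06,.133)
E
```

```text
t 16.0 pos [ 0.5511 -0.0263  0.1332] yaw 5.69 z [ 0.001 -0.    -1.   ] F [-1.12  0.27 -4.17] M [-0.11 -0.07  0.05] w 0.0194 q [ 0.55  0.32 -0.69  1.74  0.22  1.16 -0.1 ]
[0.05575909 0.01268425 0.13321347]
face n 1878 yrange [0.005 0.068] x0 -4.67 mm cock(dx/dy) 0.0632 rad rms 0.00034708349981897824
turn [-0.11 -0.06  0.38] shift [-0.0082  0.0073  0.0004] dist 0.011
```

View pics/w15.png

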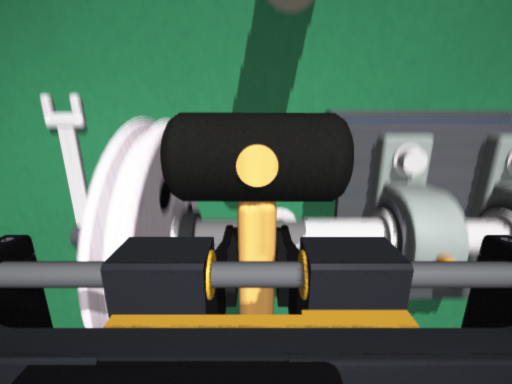

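Request:
carry_out:
  increments: "0 0 0.1 -0.003 0.002 0 0.005; 0 0 0.2 -0.006 0.003 0 0.005; 0 0 0.2 -0.008 0.003 0 0.005; 0 0 0.2 -0.009 0.003 0 0.005; 0 0 0.2 -0.01 0.003 0 0.005"

```text
time: 16.68
ee_pos: [0.5413, -0.0262, 0.1335]
eef_rot: [0.999, 0.05, 0.001, -0.001]
ft_force: [3.1, -0.7, -4.5]
width: 0.0193
```

Request:
carry_out:
  increments: "0 0 0 -0.001 0 0 0.005; 0 0 0 -0.002 0 0 0.005; 0 0 0 -0.003 0 0 0.005; 0 0 0 -0.004 0 0 0.005; 0 0 0 -0.005 0 0 0.005"

```text
time: 17.3
ee_pos: [0.5384, -0.027, 0.1344]
eef_rot: [0.999, 0.049, 0.003, -0.001]
ft_force: [10.2, -1.1, -6.3]
width: 0.0197
```

Request:
carry_out:
  increments: "0 0 0 -0.003 0 0 0.005; 0 -0.2 0 -0.004 0 0 0.005; 0 -0.4 0 -0.005 0 0 0.005; 0 -0.4 0 -0.006 0 0 0.005; 0 -0.4 0 -0.006 0 0 0.005"

```text
time: 17.92
ee_pos: [0.5344, -0.0277, 0.1349]
eef_rot: [0.999, 0.049, 0.002, -0.001]
ft_force: [9.9, 1.4, -8.5]
width: 0.0195
```

```bash
python3 - <<'E'
from h import *
s=st();print(toS(s["ee_pos"]))
p,d,P=cloud("wrist",save="w16"); f=face(P)
E
```

```text
t 17.93 pos [ 0.5344 -0.0277  0.1349] yaw 5.6 z [ 0.004  0.002 -1.   ] F [ 9.94  1.39 -8.53] M [-0.35 -2.7  -0.55] w 0.0195 q [ 0.58  0.27 -0.7   1.78  0.19  1.15 -0.08]
[0.0390233  0.01296452 0.13487487]
face n 1100 yrange [0.004 0.05 ] x0 -6.30 mm cock(dx/dy) 0.0017 rad rms 0.000253835648884835
```

Request:
carry_out:
  increments: "0 0 0 -0.003 0 0 0.005; 0 -0.2 0 -0.004 0 0 0.005; 0 -0.3 0 -0.005 0 0 0.005; 0 -0.3 0 -0.006 0 0 0.005; 0 -0.3 0 -0.007 0 0 0.005"

```text
time: 18.6
ee_pos: [0.5294, -0.0282, 0.1354]
eef_rot: [0.999, 0.049, 0.002, -0.001]
ft_force: [11.0, 0.8, -9.1]
width: 0.0199
```

```bash
python3 - <<'E'
from h import *
s=st();print(toS(s["ee_pos"]))
p,d,P=cloud("wrist",save="w17"); f=face(P);go(.056,-.06,.133)
E
```

```text
t 18.6 pos [ 0.5294 -0.0282  0.1354] yaw 5.57 z [ 0.004  0.002 -1.   ] F [11.04  0.78 -9.15] M [-0.28 -2.8  -0.52] w 0.0199 q [ 0.58  0.26 -0.7   1.79  0.18  1.15 -0.07]
[0.03400104 0.01287193 0.13537314]
face n 1109 yrange [0.    0.049] x0 -7.63 mm cock(dx/dy) -0.0531 rad rms 0.00026767865591108985
turn [-0.09 -0.21 -0.  ] shift [0.0221 0.1229 0.0023] dist 0.1249
```

Request:
carry_out:
  increments: "0 0 0 0.012 0 0.001 0.005; 0 -0.2 0 0.02 0.01 0.002 0.005; 0 -0.2 0 0.02 0.05 0.002 0.005; 0 -0.2 0 0.02 0.09 0.002 0.005; 0 -0.2 0 0.019 0.12 0.002 0.005"

```text
time: 19.27
ee_pos: [0.5597, -0.1486, 0.1326]
eef_rot: [0.999, 0.048, -0.001, -0.001]
ft_force: [-0.1, 0.1, -3.7]
width: 0.0194
```

```bash
python3 - <<'E'
from h import *
s=st();print(toS(s["ee_pos"]))
p,d,P=cloud("wrist",save="w18"); f=face(P);go(.0425,-.06,.133)
E
```

```text
t 19.27 pos [ 0.5597 -0.1486  0.1326] yaw 5.47 z [-0.001  0.001 -1.   ] F [-0.08  0.1  -3.74] M [-0.08 -0.14  0.02] w 0.0194 q [ 0.69  0.37 -0.62  1.67  0.23  1.18  0.11]
[ 0.05246305 -0.10988599  0.13264683]
face n 5243 yrange [-0.06   0.037] x0 -7.63 mm cock(dx/dy) -0.0562 rad rms 0.00035975073357283983
turn [ 0.04  0.1  -0.35] shift [-0.0092 -0.0047 -0.0006] dist 0.0103
```

Request:
carry_out:
  increments: "0 0 -0.1 -0.003 -0.002 0 0.005; 0 0 -0.1 -0.006 -0.002 0 0.005; 0 0 -0.1 -0.008 -0.002 0 0.005; 0 0 -0.1 -0.01 -0.002 0 0.005; 0 0 -0.1 -0.011 -0.002 0 0.005"

```text
time: 19.95
ee_pos: [0.549, -0.1519, 0.1329]
eef_rot: [0.999, 0.047, 0.0, 0.0]
ft_force: [6.4, 1.1, -4.9]
width: 0.0197
```

Request:
carry_out:
  increments: "0 0 0 -0.001 0 0 0.005; 0 0 0 -0.002 0 0 0.005; 0 0 0 -0.003 0 0 0.005; 0 0 0 -0.004 0 0 0.005; 0 0 0 -0.005 0 0 0.005"

```text
time: 20.58
ee_pos: [0.5465, -0.1519, 0.1339]
eef_rot: [0.999, 0.047, 0.003, 0.0]
ft_force: [12.3, 0.5, -6.3]
width: 0.0193
```

Request:
carry_out:
  increments: "0 0 0 -0.003 0 0 0.005; 0 -0.2 0 -0.004 0 0 0.005; 0 -0.4 0 -0.005 0 0 0.005; 0 -0.4 0 -0.006 0 0 0.005; 0 -0.4 0 -0.007 0 0 0.005"

```text
time: 21.2
ee_pos: [0.5419, -0.1518, 0.1345]
eef_rot: [0.999, 0.047, 0.002, 0.0]
ft_force: [12.2, 1.9, -9.2]
width: 0.0196
```

```bash
python3 - <<'E'
from h import *
s=st();print(toS(s["ee_pos"]))
p,d,P=cloud("wrist",save="w19"); f=face(P)
E
```

```text
t 21.2 pos [ 0.5419 -0.1518  0.1345] yaw 5.37 z [ 0.005 -0.001 -1.   ] F [12.16  1.95 -9.17] M [ 0.06 -2.93 -0.73] w 0.0196 q [ 0.72  0.32 -0.62  1.72  0.2   1.16  0.13]
[ 0.03449718 -0.11134405  0.1344518 ]
face n 3912 yrange [-0.04   0.036] x0 -9.50 mm cock(dx/dy) 0.0181 rad rms 0.00031476819497621203
```

Request:
carry_out:
  increments: "0 0 0 -0.003 0 0 0.005; 0 -0.2 0 -0.004 0 0 0.005; 0 -0.3 0 -0.005 0 0 0.005; 0 -0.3 0 -0.006 0 0 0.005; 0 -0.3 0 -0.006 0 0 0.005"

```text
time: 21.88
ee_pos: [0.538, -0.1516, 0.1349]
eef_rot: [0.999, 0.047, 0.002, 0.0]
ft_force: [11.6, 2.7, -10.7]
width: 0.0196
```

```bash
python3 - <<'E'
from h import *
s=st();print(toS(s["ee_pos"]))
p,d,P=cloud("wrist",save="w20"); f=face(P)
E
```

```text
t 21.88 pos [ 0.538  -0.1516  0.1349] yaw 5.38 z [ 0.004 -0.    -1.   ] F [ 11.65   2.73 -10.69] M [ 0.01 -2.95 -0.68] w 0.0196 q [ 0.73  0.32 -0.63  1.73  0.2   1.16  0.14]
[ 0.03066754 -0.11071842  0.13489783]
face n 3819 yrange [-0.038  0.037] x0 -10.75 mm cock(dx/dy) 0.0662 rad rms 0.0002878278660243907
```

Request:
carry_out:
  increments: "0 0 0 0.012 0 0.001 0.005; 0 -0.2 -0.1 0.02 -0.01 0.0015 0.005; 0 -0.2 -0.2 0.02 -0.05 0.0015 0.005; 0 -0.2 -0.2 0.02 -0.09 0.0015 0.005; 0 -0.2 -0.2 0.019 -0.119 0.0015 0.005"

```text
time: 22.55
ee_pos: [0.5454, -0.0283, 0.1334]
eef_rot: [0.999, 0.05, -0.0, 0.0]
ft_force: [0.7, 0.2, -3.6]
width: 0.0197
```

```bash
python3 - <<'E'
from h import *
s=st();print(toS(s["ee_pos"]))
p,d,P=cloud("wrist",save="w21"); f=face(P);go(.04,.06,.133)
E
```

```text
t 22.55 pos [ 0.5454 -0.0283  0.1334] yaw 5.72 z [ 0. -0. -1.] F [ 0.69  0.25 -3.61] M [-0.16 -0.14  0.01] w 0.0197 q [ 0.56  0.3  -0.69  1.75  0.21  1.16 -0.09]
[0.04996637 0.01124558 0.13338034]
face n 2012 yrange [0.003 0.071] x0 -10.70 mm cock(dx/dy) 0.0645 rad rms 0.0003609499477348607
turn [-0.1  -0.01  0.4 ] shift [-0.0099  0.0056  0.0005] dist 0.0114
```

Request:
carry_out:
  increments: "0 0 0.1 -0.003 0.002 0 0.005; 0 0 0.2 -0.006 0.002 0 0.005; 0 0 0.2 -0.008 0.002 0 0.005; 0 0 0.2 -0.01 0.002 0 0.005; 0 0 0.2 -0.011 0.002 0 0.005"

```text
time: 23.22
ee_pos: [0.5351, -0.0279, 0.1339]
eef_rot: [0.999, 0.05, 0.001, -0.001]
ft_force: [6.8, -1.2, -5.3]
width: 0.0195
```

Request:
carry_out:
  increments: "0 0 0 -0.001 0 0 0.005; 0 0 0 -0.002 0 0 0.005; 0 0 0 -0.003 0 0 0.005; 0 0 0 -0.004 0 0 0.005; 0 0 0 -0.005 0 0 0.005"

```text
time: 23.85
ee_pos: [0.5325, -0.0287, 0.1348]
eef_rot: [0.999, 0.049, 0.004, -0.001]
ft_force: [10.9, -0.7, -7.1]
width: 0.0196
```

Request:
carry_out:
  increments: "0 0 0 -0.003 0 0 0.005; 0 -0.2 0 -0.004 0 0 0.005; 0 -0.4 0 -0.005 0 0 0.005; 0 -0.4 0 -0.006 0 0 0.005; 0 -0.4 0 -0.006 0 0 0.005"

```text
time: 24.48
ee_pos: [0.5286, -0.0293, 0.1354]
eef_rot: [0.999, 0.048, 0.003, -0.001]
ft_force: [10.6, 1.0, -8.3]
width: 0.0196
```

```bash
python3 - <<'E'
from h import *
s=st();print(toS(s["ee_pos"]))
p,d,P=cloud("wrist",save="w22"); f=face(P)
E
```

```text
t 24.48 pos [ 0.5286 -0.0293  0.1354] yaw 5.55 z [ 0.006  0.002 -1.   ] F [10.65  1.03 -8.31] M [-0.11 -2.6  -0.61] w 0.0196 q [ 0.59  0.26 -0.7   1.8   0.18  1.14 -0.07]
[0.03315029 0.01189987 0.13539347]
face n 1137 yrange [-0.001  0.05 ] x0 -12.25 mm cock(dx/dy) 0.0024 rad rms 0.00026795596592260064
```

Request:
carry_out:
  increments: "0 0 0 -0.003 0 0 0.005; 0 -0.2 0 -0.004 0 0 0.005; 0 -0.3 0 -0.005 0 0 0.005; 0 -0.3 0 -0.006 0 0 0.005; 0 -0.3 0 -0.006 0 0 0.005"

```text
time: 25.15
ee_pos: [0.5248, -0.0298, 0.136]
eef_rot: [0.999, 0.048, 0.003, -0.001]
ft_force: [10.6, 0.8, -10.2]
width: 0.0197
```

```bash
python3 - <<'E'
from h import *
s=st();print(toS(s["ee_pos"]))
p,d,P=cloud("wrist",save="w23"); f=face(P)
E
```

```text
t 25.15 pos [ 0.5248 -0.0298  0.136 ] yaw 5.5 z [ 0.005  0.002 -1.   ] F [ 10.57   0.75 -10.19] M [-0.1  -2.71 -0.57] w 0.0197 q [ 0.59  0.25 -0.7   1.81  0.17  1.14 -0.07]
[0.0292477  0.01178416 0.13598362]
face n 1159 yrange [-0.003  0.049] x0 -13.24 mm cock(dx/dy) -0.0417 rad rms 0.00029071074637011297
```

Gap is about 13.2 mm with cock −0.042. One short right stroke will square the pulley and add margin.

Request:
carry_out:
  increments: "0 0 0 0.012 0 0.001 0.005; 0 -0.2 0 0.02 0.01 0.003 0.005; 0 -0.2 0 0.02 0.05 0.003 0.005; 0 -0.2 0 0.02 0.09 0.003 0.005; 0 -0.2 0 0.019 0.121 0.003 0.005"

```text
time: 25.82
ee_pos: [0.5551, -0.1512, 0.1323]
eef_rot: [0.999, 0.047, 0.0, -0.001]
ft_force: [-0.4, 0.2, -2.7]
width: 0.0191
```

```bash
python3 - <<'E'
from h import *
s=st();print(toS(s["ee_pos"]))
p,d,P=cloud("wrist",save="w24"); f=face(P);go(.036,-.06,.133)
E
```

```text
t 25.82 pos [ 0.5551 -0.1512  0.1323] yaw 5.41 z [ 0.     0.002 -1.   ] F [-0.38  0.15 -2.7 ] M [-0.09 -0.1   0.01] w 0.0191 q [ 0.7   0.36 -0.62  1.68  0.22  1.17  0.12]
[ 0.04766558 -0.11202785  0.13225709]
face n 5428 yrange [-0.062  0.034] x0 -13.22 mm cock(dx/dy) -0.0426 rad rms 0.00037390517043939963
turn [ 0.03  0.   -0.42] shift [-0.0109 -0.0069 -0.001 ] dist 0.0129
```

Request:
carry_out:
  increments: "0 0 -0.2 -0.003 -0.003 -0.001 0.005; 0 0 -0.2 -0.006 -0.003 -0.001 0.005; 0 0 -0.2 -0.009 -0.003 -0.001 0.005; 0 0 -0.2 -0.011 -0.003 -0.001 0.005; 0 0 -0.2 -0.012 -0.003 -0.001 0.005"

```text
time: 26.5
ee_pos: [0.5431, -0.1539, 0.1333]
eef_rot: [0.999, 0.047, 0.001, 0.0]
ft_force: [4.0, 1.1, -4.3]
width: 0.0195
```

Request:
carry_out:
  increments: "0 0 0 -0.001 0 0 0.005; 0 0 0 -0.002 0 0 0.005; 0 0 0 -0.003 0 0 0.005; 0 0 0 -0.004 0 0 0.005; 0 0 0 -0.0055 0 0 0.005"

```text
time: 27.12
ee_pos: [0.54, -0.154, 0.1342]
eef_rot: [0.999, 0.047, 0.004, 0.0]
ft_force: [11.9, 1.9, -6.6]
width: 0.0196
```

```bash
python3 - <<'E'
from h import *
s=st();print(toS(s["ee_pos"]))
p,d,P=cloud("wrist",save="w25"); f=face(P)
E
```

```text
t 27.12 pos [ 0.54   -0.154   0.1342] yaw 5.37 z [ 0.007 -0.    -1.   ] F [11.87  1.94 -6.57] M [-0.02 -2.74 -0.7 ] w 0.0196 q [ 0.73  0.32 -0.62  1.72  0.2   1.16  0.14]
[ 0.03241758 -0.11327901  0.13424632]
face n 3957 yrange [-0.041  0.034] x0 -13.78 mm cock(dx/dy) -0.0194 rad rms 0.00030172612695194065
```

Request:
carry_out:
  increments: "0 0 0 -0.002 0 0 0.005; 0 -0.2 0 -0.003 0 0 0.005; 0 -0.4 0 -0.004 0 0 0.005; 0 -0.4 0 -0.004 0 0 0.005; 0 -0.4 0 -0.004 0 0 0.005"

```text
time: 27.8
ee_pos: [0.538, -0.1536, 0.1347]
eef_rot: [0.999, 0.047, 0.002, 0.0]
ft_force: [11.0, 1.9, -8.3]
width: 0.0197
```

```bash
python3 - <<'E'
from h import *
s=st();print(toS(s["ee_pos"]))
p,d,P=cloud("wrist",save="w26"); f=face(P); go(.045,-.06,.26)
E
```

```text
t 27.8 pos [ 0.538  -0.1536  0.1347] yaw 5.38 z [ 0.005 -0.    -1.   ] F [11.04  1.87 -8.26] M [ 0.01 -2.77 -0.67] w 0.0197 q [ 0.73  0.32 -0.62  1.73  0.2   1.16  0.14]
[ 0.03043732 -0.11276917  0.13473998]
face n 3916 yrange [-0.041  0.035] x0 -14.40 mm cock(dx/dy) 0.0045 rad rms 0.00030134222437691523
turn [ 0.04 -0.27 -0.19] shift [ 0.0151 -0.0027 -0.1252] dist 0.1261
```

Pulley square, gap ≈14.4 mm. Backing off, lifting, and returning the mallet to its original clear spot.

Request:
carry_out:
  increments: "0 0 0 0.01 0 0 0.005; 0 0 0 0.025 0 0 0.005; 0 0 0 0.025 0 -0.03 0.005; 0 0 0 0.025 0 -0.08 0.005; 0 0 0 0.025 0 -0.13 0.005"

```text
time: 28.48
ee_pos: [0.5624, -0.1511, 0.266]
eef_rot: [0.999, 0.047, 0.002, -0.0]
ft_force: [0.8, -0.5, -3.0]
width: 0.0196
```

```bash
python3 - <<'E'
from h import *
st();inc([.3858,-.3117,.255],-68.93)
E
```

```text
t 28.48 pos [ 0.5624 -0.1511  0.266 ] yaw 5.4 z [ 0.004  0.    -1.   ] F [ 0.8  -0.47 -3.04] M [-0.17 -0.16 -0.05] w 0.0196 q [ 0.71  0.28 -0.64  1.49  0.16  1.43  0.16]
turn [-0.13 -0.18 74.33] shift [-0.191   0.1433  0.0104] dist 0.239
```

Request:
carry_out:
  increments: "0 0 9 -0.02 0.025 0 0.005; 0 0 18 -0.045 0.05 0 0.005; 0 0 28 -0.07 0.08 0 0.005; 0 0 38 -0.1 0.11 0 0.005; 0 0 48 -0.13 0.13 0 0.005"

```text
time: 29.1
ee_pos: [0.4444, -0.2942, 0.2653]
eef_rot: [0.931, -0.366, 0.001, -0.001]
ft_force: [-0.0, 0.2, -4.3]
width: 0.0194
```

```bash
python3 - <<'E'
from h import *
st();inc([.3858,-.3117,.15],-68.93)
E
```

```text
t 29.1 pos [ 0.4444 -0.2942  0.2653] yaw -42.97 z [ 0.003  0.001 -1.   ] F [-0.01  0.16 -4.26] M [-0.06  0.    0.  ] w 0.0194 q [ 0.91  0.14 -0.45  1.62  0.06  1.4  -0.3 ]
turn [-0.14 -0.06 25.96] shift [-0.0311  0.053   0.1152] dist 0.1305
```

Request:
carry_out:
  increments: "0 0 8 -0.01 0.02 0.02 0.005; 0 0 17 -0.02 0.04 0.05 0.005; 0 0 26 -0.031 0.053 0.08 0.005; -0.1 0 26 -0.031 0.053 0.1 0.005; -0.1 0 26 -0.031 0.053 0.115 0.005"

```text
time: 29.72
ee_pos: [0.3861, -0.3116, 0.1493]
eef_rot: [0.824, -0.566, 0.0, -0.0]
ft_force: [-0.2, -0.4, -2.8]
width: 0.0195
```

```bash
python3 - <<'E'
from h import *
st();inc([.3858,-.3117,.0035],-68.93)
p,d,P=cloud("wrist",save="w27");p,d,P=cloud("side",save="s27")
cv2.imwrite("pics/s27c.png",cv2.resize(p[100:250,220:420],(800,600)))
E
```

```text
t 29.73 pos [ 0.3861 -0.3116  0.1493] yaw -68.93 z [ 0.  0. -1.] F [-0.16 -0.43 -2.75] M [-0.04  0.09  0.03] w 0.0195 q [ 0.95  0.13 -0.39  1.87  0.05  1.15 -0.66]
turn [-0.01  0.    0.  ] shift [-0.      0.0003  0.1458] dist 0.1458
```

View pics/w27.png

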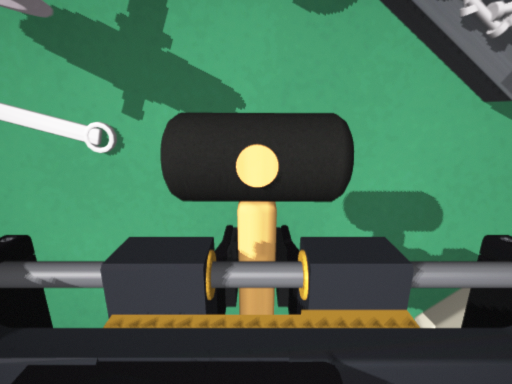

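View pics/s27c.png

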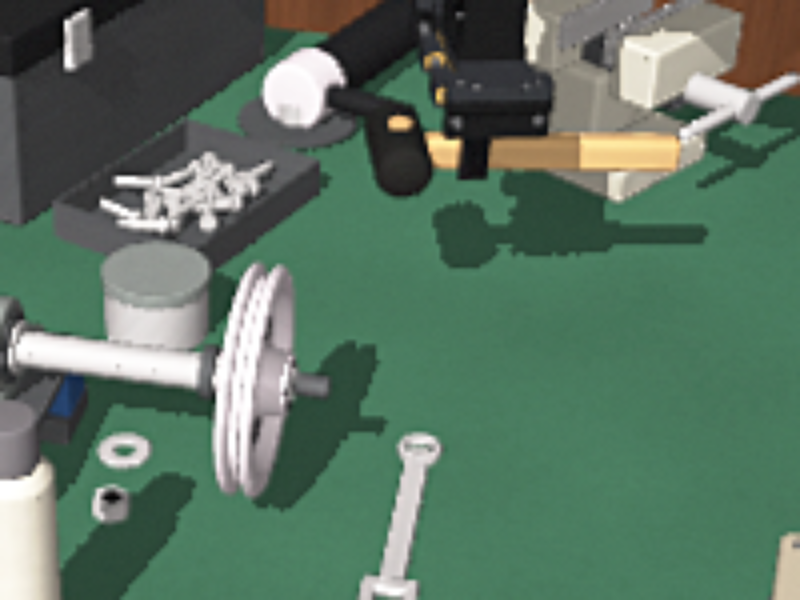

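The handle is level and the landing spot is clear. Lowering slowly.

Request:
carry_out:
  increments: "0 0 0 0 0 0.03 0.005; 0 0 0 0 0 0.065 0.005; 0 0 0 0 0 0.1 0.005; 0 0 0 0 0 0.12 0.005; 0 0 0 0 0 0.13 0.005"

```text
time: 30.45
ee_pos: [0.386, -0.311, 0.0184]
eef_rot: [0.825, -0.566, -0.001, -0.0]
ft_force: [0.4, -0.2, -4.2]
width: 0.0198
```

```bash
python3 - <<'E'
from h import *
st();inc([.3858,-.3117,.0038],-68.93)
E
```

```text
t 30.45 pos [ 0.386  -0.311   0.0184] yaw -68.88 z [-0.001  0.002 -1.   ] F [ 0.37 -0.22 -4.21] M [-0.03  0.05 -0.03] w 0.0198 q [ 0.92  0.3  -0.37  1.99  0.14  0.88 -0.73]
turn [0.03 0.12 0.05] shift [0.0006 0.0004 0.0146] dist 0.0146
```

Request:
carry_out:
  increments: "0 0 0 0 0 0.005 0.005; 0 0 0 0 0 0.009 0.005; 0 0 0 0 0 0.012 0.005; 0 0 0 0 0 0.0145 0.005; 0 0 0 0 0 0.0145 0.005"

```text
time: 31.08
ee_pos: [0.3859, -0.311, 0.0039]
eef_rot: [0.825, -0.566, -0.001, -0.0]
ft_force: [0.2, -1.1, -3.4]
width: 0.0198
```

Request:
carry_out:
  increments: "0 0 0 0 0 0 0.06; 0 0 0 0 0 0 0.06; 0 0 0 0 0 0 0.06; 0 0 0 0 0 0 0.06; 0 0 0 0 0 0 0.06"

```text
time: 31.7
ee_pos: [0.386, -0.311, 0.004]
eef_rot: [0.825, -0.566, -0.001, -0.0]
ft_force: [-0.3, 0.3, 0.1]
width: 0.0578
```

Request:
carry_out:
  increments: "0 0 0 0 0 0 0.06; 0 0 0 0 0 0 0.06; 0 0 0 0 0 0 0.06; 0 0 0 0 0 0 0.06; 0 0 0 0 0 0 0.06"

```text
time: 32.33
ee_pos: [0.386, -0.311, 0.004]
eef_rot: [0.825, -0.566, -0.001, -0.0]
ft_force: [0.4, 0.4, 0.7]
width: 0.0601
```

Request:
carry_out:
  increments: "0 0 0 0 0 -0.02 0.06; 0 0 0 0 0 -0.06 0.06; 0 0 0 0 0 -0.11 0.06; 0 0 0 0 0 -0.16 0.06; 0 0 0 0 0 -0.2 0.06"

```text
time: 32.95
ee_pos: [0.3864, -0.3114, 0.2062]
eef_rot: [0.825, -0.566, -0.0, -0.0]
ft_force: [-0.1, -0.4, -0.3]
width: 0.0601
```

```bash
python3 - <<'E'
from h import *
st()
p,d,P=cloud("wrist",save="w28")
H=P[:,240:275].reshape(-1,3);H=H[(H[:,2]>.015)&(H[:,2]<.06)&(H[:,0]<.40)&(H[:,0]>.30)];print("handle top z",np.percentile(H[:,2],[5,50,95]))
p,d,P=cloud("top",save="t28");p0=cv2.imread("pics/top0.png")
face(P)
# compare pixel shift of objects vs start
for n,b in dict(hammer=(130,175,170,265),brush=(65,145,140,165),can=(180,210,150,185),tin=(315,350,142,175),spanner=(232,305,230,255),nut=(245,258,168,182),washer=(267,284,163,178),tray=(355,432,115,182),mallet=(328,385,205,292),pulley=(235,300,185,210)).items():
    a=[cv2.cvtColor(x[b[2]:b[3],b[0]:b[1]],6).astype(np.float32) for x in (p0,p)]
    print(n,np.round(cv2.phaseCorrelate(*a)[0],2),"diff",round(float(np.abs(a[0]-a[1]).mean()),1))
p,d,P=cloud("side",save="s28")
E
```

```text
t 32.95 pos [ 0.3864 -0.3114  0.2062] yaw -68.87 z [-0.     0.001 -1.   ] F [-0.15 -0.39 -0.33] M [-0.02 -0.07  0.01] w 0.0601 q [ 0.96  0.08 -0.39  1.8   0.03  1.27 -0.64]
handle top z [0.02702515 0.03044707 0.03303699]
face n 43 yrange [-0.064  0.069] x0 -15.57 mm cock(dx/dy) 0.0075 rad rms 0.0006529199603552599
hammer [ 0.49 -0.09] diff 1.8
brush [-0.06  0.46] diff 1.8
can [0.02 0.11] diff 1.9
tin [-0.02  0.03] diff 2.0
spanner [0.51 0.51] diff 2.1
nut [0.5  0.55] diff 2.2
washer [-0.11  0.48] diff 2.3
tray [-0.01  0.02] diff 1.7
mallet [-0.45 -0.18] diff 24.1
pulley [-0.18  0.18] diff 28.7
```

View pics/s28.png

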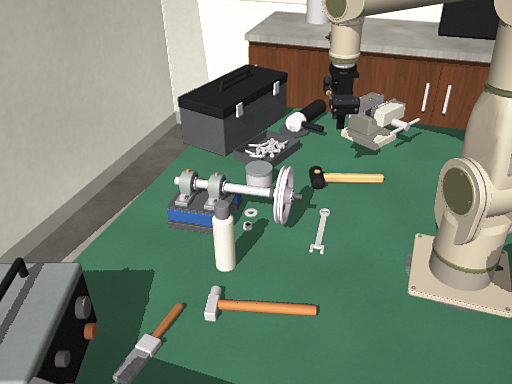

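View pics/t28.png

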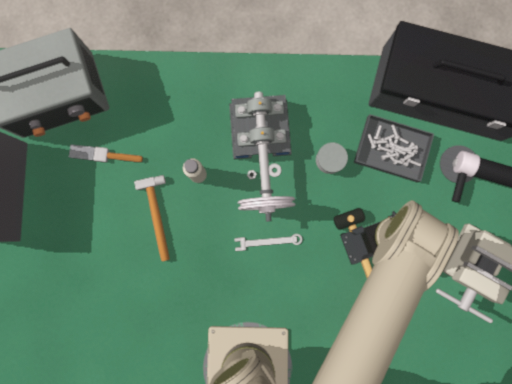

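The mallet lies flat at its old place (head px (350,218)). The pulley has moved towards the free end, and nothing else has moved. I'm handing in.

```bash
python3 -c "
from bench import r
print(r.close_job())"
```

```text
the job is handed in; nothing more can be done
None
```

The pulley is walked off its seat with a gap of about 14.4 mm behind the hub, and the mallet is back flat on the bench where it started. I handed the job in at about 33 s; it reported no verdict.

- **First grasp failed:** I lifted before the fingers had closed, so they came up empty. The mallet did not move, and the second grasp held.
- **Strokes:** I made six slow strokes from behind, alternating left and right and starting on the left.
- **Cock and force:** The largest cock I measured was about 0.066 rad (3.8°). The highest push was about 12 N along the shaft, or about 16 N in total at the wrist including the mallet's weight. I read both only between moves, so short peaks in between would not show.
- **Final pulley check:** The wrist camera gave a 14.4 mm gap with the pulley square to within 0.005 rad. The top camera, with only 43 points, read 15.6 mm, about 1 mm more. Both are measured from the pulley's position at the start, which I took as seated.
- **Final bench check:** The mallet's handle top is at about 30 mm, so it lies flat, and the gripper is clear above it. Against the first top picture, every other object is within about half a pixel (roughly 2 mm).

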